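Set a locating pin in a slotted fixture by feel

ROBOT

A 7-joint arm with a two-finger parallel gripper is mounted at the origin on the work surface. World frame = base frame: x ahead of the robot, y to its left, z up, the work surface at z = 0. Lengths are in mm, angles in rad, forces in N, time in s.
With the tool pointing down it reaches from about 400 to 875 mm from the base axis. Payload 4.4 kg.
Tool frame: the origin (TCP) lies at the very end of the fingers, on their centre line; the grasp point (between the pads) lies 19 mm behind it; z points along the fingers, y is the line along which they close (so a half turn about z gives the same grasp; the last joint's range is limited). The gripper opens to 85 mm and grips with 20 to 120 N. Pads are 22 mm wide; open, the fingers measure 114 mm over their backs; the gripper's body (76 mm by 85 mm) begins 54 mm behind the grasp point. The pads swing forward as they close: fully open they stand 13 mm farther back than shut.
Start: joints at [-1.347, 0.628, 0.038, 1.517, -0.027, 0.996, -0.02], TCP at [185.72, 622.917, 231.313] pointing down, gripper open.
Joint ranges: [-3.06, 3.06], [-0.37, 2.12], [-1.25, 1.32], [0.18, 2.47], [-1.1, 4.24], [0.23, 1.98], [-2.94, 2.94]. Speed limits (rad/s): [2.57, 2.57, 3.14, 3.14, 3.14, 3.14, 3.14].

INTERFACE

Orientations are given as [roll, pitch, yaw] about the fixed x, y, z axes, in that order (R = Rz(yaw) Ry(pitch) Rx(roll)).
In Python, from cell import sensors, get_image, camera_params, order gives the robot as it stands.
- The arm moves only by the shell command python3 -m inch 'ROWS' [OPENING]. ROWS is JSON, a list that holds one entry, the list of rows, each a list of 4 numbers: the shift along the tool's x, y, z in cm, then the turn about the tool's z in degrees. A call has 1 to 8 rows; each row is the pose to reach, as a shift and turn from the pose commanded when the call began, along the tool's axes at that moment; what a row does not reach only later rows make up. A row lasts 1/12 s, in which the tool goes at most 41.7 mm and 7.16 degrees, less where a joint would pass 70% of its speed; a pose out of reach is approached as far as the arm can. A call with a gripper value outside its range is refused whole. OPENING is the finger opening in cm, from 0 to 8.54, set as the call begins (- or left out, the last holds). The fingers move at their own pace and stop on an object; the grip force is fixed at half the most. Time passes only in rows, so rows that repeat a pose let the fingers close. It gives the time, the measured TCP pose, the force, the opening and the grip force at its end, in the units of the state.
- sensors.read_state(): the state, without advancing time (a new reading comes with each control period).
- get_image(name): name is "scene" or "top"; returns the picture (400x640x3 uint8, blue, green, red); there is no depth.
- camera_params(name): a dict with "mtx" (3x3 intrinsics, pixels), "rvec" (rotation vector, rad) and "tvec" (3), from world to camera coordinates, as OpenCV has them. Camera axes: x right, y down, z forward; pixel columns grow to the right and rows downward; lengths in mm; the calibration is good to about 2 mm. A picture is of the moment at which its call begins. camera_params takes no time and is no camera call.
- order.finish_job(): hands the job in; it is judged then, once.
The state is a dict: "clock": time; "qpos": joint angles; "qd": joint speeds; "tau": joint torques, N m; "eef_pos": TCP position; "tool_rot": TCP orientation; "force": force on the tool from outside, world axes, zero at the start; "torque": the same for the moment, N m; "width": finger opening in mm; "gripper_force": force on a finger pad.
Only numpy, scipy, OpenCV 4.12 (cv2) and the standard library are available. Lean on these libraries where they do the work, as an engineer would, in place of code of your own. Each camera call takes 0.05 s, during which the arm holds its last target. There are 200 camera calls.

TASK

Take the red-headed locating pin out of the wooden rack and stand its tip on the black bar at one end of the slot in the red-sided fixture, then slide it lightly along the slot until it drops into the one blind hole, and put it fully home, so that its head sits flat on the fixture; let go of it. The bar's finish marks easily, so only press lightly: the force between pin and fixture must never exceed 40 N. Leave the blue-headed pin, the bracket and the tray alone.

Things in the scene. Friction and masses are not known exactly. Their poses are not given: they have to be found in the camera images.
- pin_head (a point): The pin to set, upright and loose in one of the rack's two holes: centre of its red cylindrical head, 22 mm in diameter and 46 mm tall, with thin dark bands. z points up along the pin. The tip is 51 mm below this point, the flat underside of the head 23 mm below it. The whole head stands free above the rack.
- pin_tip (a point): Centre of the flat tip of the red-headed pin, on its axis, 51 mm below pin_head; z points up along the pin.
- pin: The red-headed pin as a whole, 60 to 110 g; origin at its tip. Below the head its steel shank is 12 mm in diameter and 28 mm long, the last 4 mm tapering to a flat tip 7 mm in diameter.
- fixture: Fixed box 224 mm long (its x), 70 mm wide (y), 38 mm tall; red sides, aluminium top plate 8 mm thick; origin at the centre of its underside. A slot 104 mm long (along x), 15 mm wide, is open at the centre of the top plate. With the pin home its head rests on the plate both sides of the slot. Hard: 2 to 8 N keeps the tip on the bar; limit 40 N between pin and fixture.
- slot (a point): Centre of the slot, on the face of the black bar under it (30 mm above the table); x along the slot, y across, z up. The bar has one unmarked blind hole, 13.5 mm wide, 24 mm deep, on the slot's centre line, anywhere from x = -28 to +28 mm (not measured). On the bar the tip can reach x = -46 to +46 mm, with 1.5 mm play in y. Pin home: tip 20 mm below the face.
- rack: Wooden block fixed to the table, 60 mm (its x) by 150 mm (its y) by 36 mm tall, origin at the centre of its underside. Two 15 mm holes, straight through, at y = -40 and +40 mm on its centre line; the red-headed pin stands in one and the blue-headed pin in the other, heads resting on the block's top.
- spare_head (a point): Centre of the head of the other pin, the same size but with a blue head, standing in the rack's other hole; to be left alone.
- bracket_mid (a point): Black L-shaped bracket lying on the table, 90 by 35 mm, 46 mm tall at its far end; this point is the middle of its base. To be left alone.
- tray_mid (a point): Empty red parts tray on the table, 100 by 130 mm, 35 mm tall; this point is its centre half-way up. To be left alone.
Mind the look-alikes: they are no part of the job. Of the things shaped like the pin, the red one is meant. What is shaped like the fixture but turquoise is not meant.

How it is judged (in metres and radians):
On the way, in this order (a step that is already met when the one before it is completed fails the run):
1. the red-headed pin is out of the rack (height (world z) of pin_tip above 0.045 m), for 0.1 s.
2. the pin's tip rests on the black bar's face in the slot (contact force between pin and fixture above 0.3 N and z of pin_tip in the frame of slot between -0.0015 and 0.002 m and angle between pin_tip's own z axis and vertical below 0.2 rad and x of pin_tip in the frame of slot between -0.049 and 0.049 m and y of pin_tip in the frame of slot between -0.004 and 0.004 m), for 0.15 s.
At the end, for the whole second after the job is handed in: The red-headed pin is in the blind hole, its head within 2 mm of the fixture's top, upright within 0.08 rad, at rest and released (z of pin_tip in the frame of slot below -0.018 m and x of pin_tip in the frame of slot between -0.032 and 0.032 m and y of pin_tip in the frame of slot between -0.004 and 0.004 m and angle between pin_tip's own z axis and vertical below 0.08 rad and contact force between the fingers and pin below 0.05 N and linear speed of pin below 0.01 m/s); the robot touches nothing.
It fails at once if the pin is pressed on the fixture with more than 40 N (contact force between pin and fixture above 40 N).
It fails at once if the blue-headed pin is lifted or shifted by more than 12 mm (distance of spare_head from where it was at the start of the episode above 0.012 m).
It fails at once if the bracket is shifted by more than 20 mm (distance of bracket_mid from where it was at the start of the episode above 0.02 m).
It fails at once if the tray is shifted by more than 20 mm (distance of tray_mid from where it was at the start of the episode above 0.02 m).
It also fails if it takes over 64 s, if anything falls off the work surface, if the arm or the gripper's body presses on something with over 40 N, if the wrist force passes 120 N, or if a joint passes its speed limit or range.

## Working session

There is one attempt and no reset: what is moved stays moved. The work goes in short steps, Python scripts to look and compute and a shell command to move; the robot and the scene stay as the last step left them, time stands still between calls to the robot, and variables do not carry over. Pictures are saved under pics/ and viewed, at most 10 in all, crops included, and the job is handed in when it is done.

```bash
mkdir -p pics
python3 - <<'E'
from cell import sensors,get_image,camera_params
import cv2
for n in("scene","top"):
    cv2.imwrite(f"pics/{n}0.png",get_image(n)); p=camera_params(n); print(n,p)
print(sensors.read_state())
E
```

```text
scene {'mtx': array([[375.22178653,   0.        , 326.90047545],
       [  0.        , 375.22178653, 193.16729129],
       [  0.        ,   0.        ,   1.        ]]), 'rvec': array([ 1.09184885,  2.35281787, -1.04639829]), 'tvec': array([ 462.19904807, -259.85037219, 1312.53760071])}
top {'mtx': array([[441.64188329,   0.        , 320.80618815],
       [  0.        , 441.64188329, 194.4993779 ],
       [  0.        ,   0.        ,   1.        ]]), 'rvec': array([ 2.2098074 , -2.18187816,  0.08580974]), 'tvec': array([ -72.76582146,  621.52134243, 1184.26579245])}
{'clock': 0.1, 'qpos': array([-1.34679603,  0.62927197,  0.03847319,  1.51824793, -0.026995  ,
        0.99630173, -0.0199997 ]), 'qd': array([ 0.00173825, -0.00146389, -0.00068608, -0.00320734, -0.00071726,
       -0.00060612,  0.00181798]), 'tau': array([ 2.98297506e-03, -5.64526677e+01,  1.23050261e+00, -1.93973047e+01,
        1.13202029e-02,  5.43836519e-03,  2.57491308e-05]), 'eef_pos': array([185.57472569, 622.3709287 , 230.47610693]), 'tool_rot': array([-3.13988289e+00,  3.87124393e-05,  2.85177286e+00]), 'force': array([ 0.45765035, -0.42136041,  0.06717926]), 'torque': array([ 0.00401553, -0.04275438, -0.01546085]), 'gripper_force': 0.0, 'width': 85.37988779336926}
```

View pics/scene0.png

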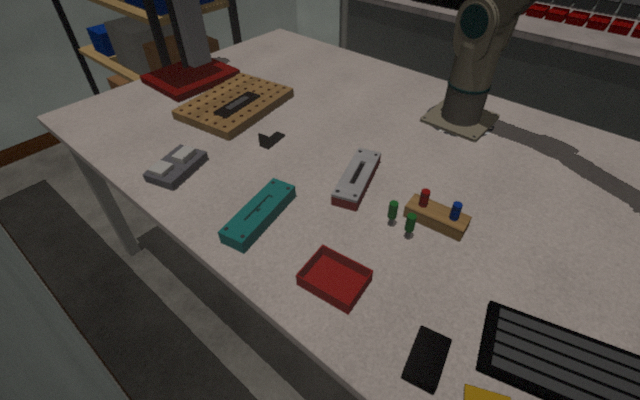

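View pics/top0.png

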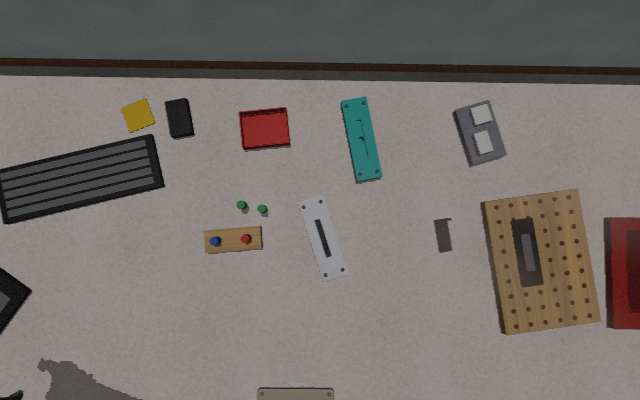

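Candidates in the top view: pin-like things are red (246,239), blue (214,241), and green (242,205) and (262,209), so I take the red one. The fixture-like things are the aluminium-topped one (322,238), which has red sides in the scene view, and a turquoise one (361,140). I take the red-sided one and will confirm in a crop.

Run:
```python
import cv2,numpy as np
t=cv2.imread("pics/top0.png")[190:290,195:355]; s=cv2.imread("pics/scene0.png")[140:245,325:480]
a=cv2.resize(t,(800,500),interpolation=cv2.INTER_CUBIC)
cv2.imwrite("pics/c1.png",a)
b=cv2.resize(s,None,fx=5,fy=5,interpolation=cv2.INTER_CUBIC);cv2.imwrite("pics/c2.png",b)
```

```text
(no output)
```

View pics/c1.png

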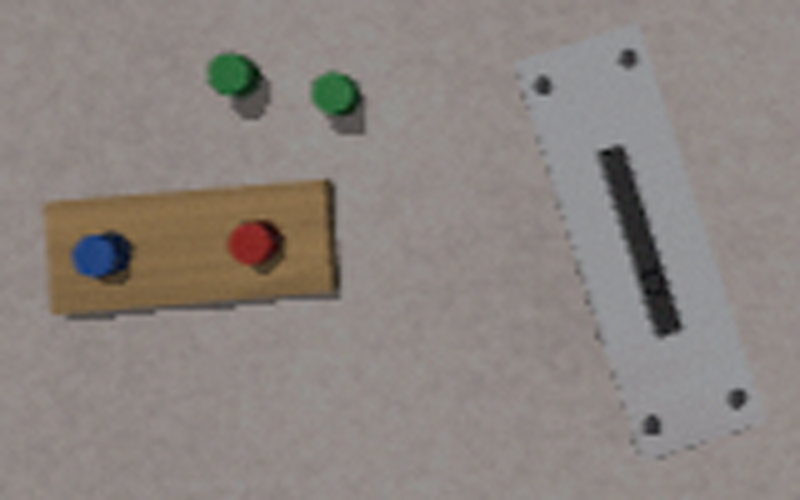

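View pics/c2.png

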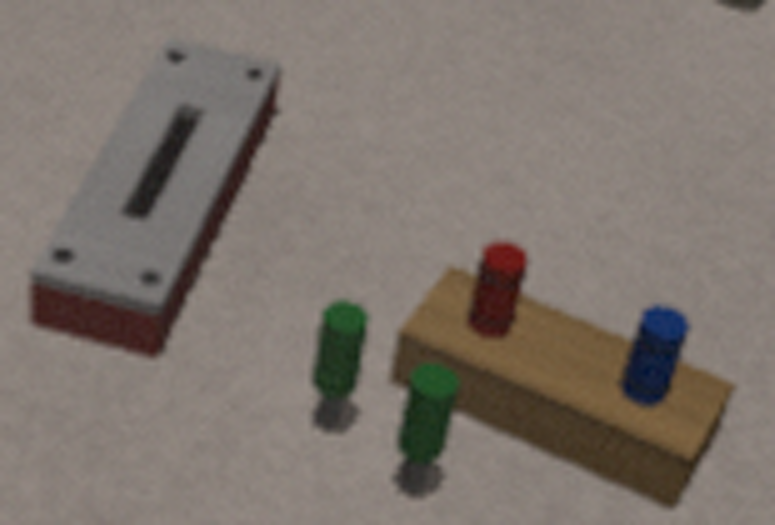

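The crop shows the red pin head's top centre at top-view crop (254,242), scene crop (505,258), with blue 80 mm to its side. The red-sided fixture's slot runs from crop (612,147) to (668,335). A slightly darker patch near (652,280) may be the hole. Next I'll turn these into positions.

```bash
cat > h.py <<'E'
import numpy as np,cv2
from scipy.optimize import least_squares
from cell import sensors,get_image,camera_params
P={n:camera_params(n) for n in("scene","top")}
OFF={"top":(195,190),"scene":(325,140)}
def px(n,c): return (np.array(c,float)+.5)/5-.5+OFF[n]
def proj(n,X): return cv2.projectPoints(np.array(X,float).reshape(-1,3),P[n]["rvec"],P[n]["tvec"],P[n]["mtx"],None)[0].reshape(-1,2)
def ray(n,uv,z):
    p=P[n];R=cv2.Rodrigues(p["rvec"])[0];C=-R.T@p["tvec"]
    d=R.T@np.linalg.inv(p["mtx"])@np.array([*uv,1.]);return C+d*(z-C[2])/d[2]
E
python3 - <<'E'
from h import *
for n,r,b in(("top",(254,242),(100,255)),("scene",(505,257),(663,325))):
    print(n,"red",ray(n,px(n,r),82).round(1),"blue",ray(n,px(n,b),82).round(1))
for n,pts in(("top",[(233,75),(336,93)]),):
    for p in pts: print("green",ray(n,px(n,p),60).round(1))
def fix(obs,z,L,W):
  pass
for n,c,s in(("top",[(517,62),(641,25),(762,425),(645,458)],[(612,147),(668,335)]),
           ("scene",[(158,348*0+300),(37,275),(165,42),(280,65)],[(135,213),(192,107)])):
    C=np.array([ray(n,px(n,p),38) for p in c]); S=np.array([ray(n,px(n,p),38) for p in s])
    print(n,C.round(0)[:,:2].tolist(),C.mean(0).round(1),np.linalg.norm(np.diff(C,axis=0),axis=1).round(1)); print(S.round(1).tolist(),S.mean(0).round(1),np.linalg.norm(S[0]-S[1]),np.degrees(np.arctan2(*(S[0]-S[1])[1::-1])))
for p in[(652,280)]: print("hole?",ray("top",px("top",p),30))
E
```

```text
top red [504.1 128.1  82. ] blue [496.5 206.6  82. ]
scene red [504.4 133.5  82. ] blue [499.3 213.1  82. ]
green [590.5 144.5  60. ]
green [581.8  90.3  60. ]
top [[600.0, -4.0], [621.0, -70.0], [409.0, -137.0], [391.0, -75.0]] [505.2 -71.3  38. ] [ 69.5 222.6  64.6]
[[555.4, -55.2, 38.0], [455.8, -86.3, 38.0]] [505.6 -70.8  38. ] 104.39302148438306 17.341884437810624
scene [[598.0, -3.0], [623.0, -62.0], [415.0, -135.0], [390.0, -70.0]] [506.5 -67.3  38. ] [ 63.8 220.6  69.9]
[[551.4, -53.1, 38.0], [456.3, -85.0, 38.0]] [503.9 -69.   38. ] 100.3319938549368 18.534174668346694
hole? [484.39299957 -77.67051783  30.        ]
```

```bash
cat >> h.py <<'E'
from scipy.spatial.transform import Rotation as Ro
def go(x,y,z,yaw=None):
    s=sensors.read_state();R=Ro.from_euler("xyz",s["tool_rot"]).as_matrix()
    d=R.T@(np.array([x,y,z])-s["eef_pos"])/10
    cur=np.degrees(s["tool_rot"][2]); t=0 if yaw is None else -((yaw-cur+180)%360-180)
    print("rows cm/deg",d.round(2),round(t,1),"yaw",cur.round(1),"pos",s["eef_pos"].round(1),"F",s["force"].round(1),"w",round(s["width"],1),"t",s["clock"])
E
python3 -c "
from h import *
go(504,130.5,231,107.6)"
python3 -m inch '[[[-4,-3,0,6],[-8,-6,0,12],[-12,-9,0,18],[-16,-12.5,0,25],[-20,-16,0,31],[-23,-19,0,37],[-26,-22,0,43],[-29,-24,0,49]]]' 5.5
python3 -c "
from h import *
go(504,130.5,180,107.6)"
```

```text
rows cm/deg [-4.457e+01 -3.804e+01  1.000e-02] 55.8 yaw 163.4 pos [185.6 622.4 230.5] F [ 0.5 -0.4  0.1] w 85.4 t 0.1
clock: 0.77
eef_pos: [370.8, 343.9, 231.1]
tool_rot: [-3.141, 0.0, 1.992]
force: [1.1, 0.5, -0.3]
width: 55.1
gripper_force: 0.0
rows cm/deg [-24.92   3.44   5.11] 6.5 yaw 114.1 pos [370.8 343.9 231.1] F [ 1.1  0.5 -0.3] w 55.1 t 0.7667
```

```bash
python3 -m inch '[[[-4,0.5,0.5,6.5],[-8,1,2,6.5],[-12,1.6,3,6.5],[-16,2.2,4,6.5],[-20,2.8,5,6.5],[-23,3.3,5,6.5],[-23,3.3,5,6.5],[-23,3.3,5,6.5]]]'
python3 - <<'E'
from h import *
go(504,130.5,60,107.6)
for n in("scene","top"): cv2.imwrite(f"pics/{n}1.png",get_image(n))
s=cv2.resize(cv2.imread("pics/scene1.png")[140:245,325:480],None,fx=5,fy=5,interpolation=cv2.INTER_CUBIC);cv2.imwrite("pics/c3.png",s)
p=sensors.read_state()["eef_pos"]; print([ (n,proj(n,p)) for n in P])
E
```

```text
clock: 1.43
eef_pos: [496.6, 147.9, 180.9]
tool_rot: [-3.141, 0.001, 1.878]
force: [-0.4, 0.0, 0.7]
width: 55.4
gripper_force: 0.0
rows cm/deg [-1.87  0.19 12.09] 0.0 yaw 107.6 pos [496.6 147.9 180.9] F [-0.4  0.   0.7] w 55.4 t 1.4333
[('scene', array([[442.53822822, 159.16691014]])), ('top', array([[228.83926763, 243.18175534]]))]
```

View pics/c3.png

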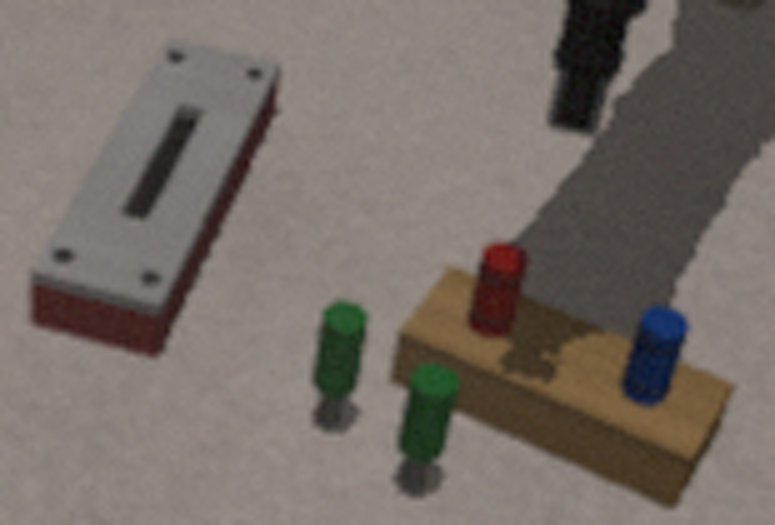

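The gripper hangs behind and above the red pin. The near finger's end is at crop (572,128), and nothing stands between it and the pin. I'm going down with the head slightly above the pad middle.

```bash
python3 -c "
from h import *
p=sensors.read_state()['eef_pos']; d=np.array([np.cos(.307),np.sin(.307),0])
for k in(28,42): print(((proj('scene',p+d*k+[0,0,6])-OFF['scene'])*5).round())"
python3 -m inch '[[[-1,0.1,0,0],[-1.9,0.2,3,0],[-1.9,0.2,6,0],[-1.9,0.2,9,0],[-1.9,0.2,11,0],[-1.9,0.2,12.5,0],[-1.9,0.2,13.2,0],[-1.9,0.2,13.2,0]]]'
python3 -c "
from h import *
go(504,130.5,48,107.6)"
```

```text
[[579. 121.]]
[[574. 139.]]
clock: 2.2
eef_pos: [502.5, 133.2, 48.1]
tool_rot: [-3.139, -0.0, 1.885]
force: [-0.2, -0.7, 0.5]
width: 55.0
gripper_force: 0.0
rows cm/deg [-0.31  0.06  0.01] 0.4 yaw 108.0 pos [502.5 133.2  48.1] F [-0.2 -0.7  0.5] w 55.0 t 2.2
```

```bash
python3 -m inch '[[[-0.2,0.1,0,0.4],[-0.2,0.1,0,0.4],[-0.2,0.1,0,0.4],[-0.2,0.1,0,0.4],[-0.2,0.1,0,0.4],[-0.2,0.1,0,0.4],[-0.2,0.1,0,0.4],[-0.2,0.1,0,0.4]]]' 1.5
python3 -m inch '[[[0,0,0,0],[0,0,0,0],[0,0,-1,0],[0,0,-2,0],[0,0,-4,0],[0,0,-5,0],[0,0,-5,0],[0,0,-5,0]]]'
python3 - <<'E'
from h import *
go(504,130.5,98,107.6)
im=[cv2.resize(i,(390,520),interpolation=cv2.INTER_CUBIC) for i in(get_image("scene")[130:242,385:469],get_image("top")[170:282,200:284])]
cv2.imwrite("pics/c4.png",np.hstack(im))
E
```

```text
clock: 2.87
eef_pos: [506.1, 131.3, 50.6]
tool_rot: [3.139, -0.0, 1.876]
force: [-0.8, -0.0, 6.7]
width: 20.6
gripper_force: 58.5
clock: 3.53
eef_pos: [505.7, 131.6, 100.1]
tool_rot: [3.14, -0.0, 1.876]
force: [-1.4, 0.2, -1.3]
width: 20.3
gripper_force: 58.7
rows cm/deg [-0.05 -0.19  0.21] -0.1 yaw 107.5 pos [505.7 131.6 100.1] F [-1.4  0.2 -1.3] w 20.3 t 3.5333
```

View pics/c4.png

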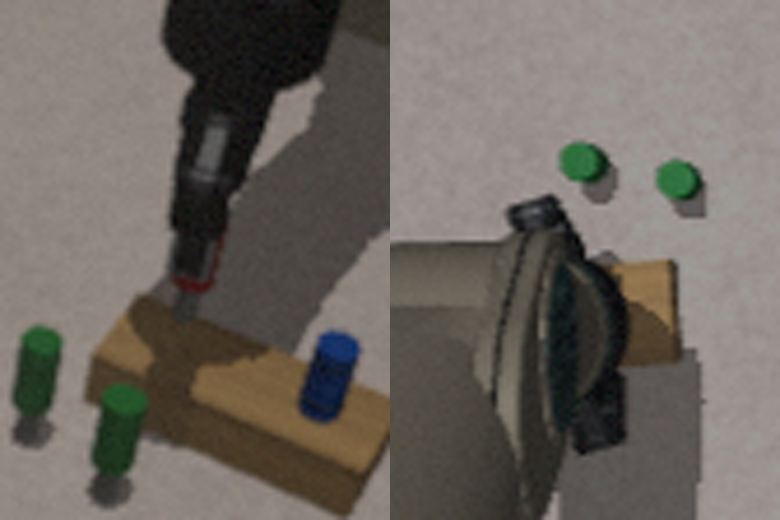

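The right crop (top view) shows the arm hiding the pin. In the left crop (scene) the red pin is clear of the rack, its shank tip at about crop (184,318), and the blue pin is untouched. Next I carry it over the slot's +x end.

```bash
python3 -c "
from h import *
print(ray('scene',(424.2,198.1),57.5))"
python3 -m inch '[[[-3.5,-0.4,0,0],[-7,-0.8,0,0],[-10.5,-1.2,0,0],[-14,-1.6,0,0],[-17,-2,0,0],[-19.1,-2.1,0,0],[-19.1,-2.1,0,0],[-19.1,-2.1,0,0]]]'
python3 -m inch '[[[0,0,0.3,0],[0,0,0.6,0],[0,0,0.6,0],[0,0,0.6,0]]]'
python3 - <<'E'
from h import *
go(543.3,-57.7,94,107.6)
im=get_image("scene");cv2.imwrite("pics/s2.png",im)
cv2.imwrite("pics/c5.png",cv2.resize(im[130:210,320:400],(600,600),interpolation=cv2.INTER_CUBIC))
E
```

```text
[502.80340491 133.55135901  57.5       ]
clock: 4.3
eef_pos: [542.0, -58.9, 98.3]
tool_rot: [-3.14, -0.0, 1.873]
force: [0.0, 1.3, -0.6]
width: 20.6
gripper_force: 58.7
clock: 4.63
eef_pos: [542.1, -55.9, 92.8]
tool_rot: [-3.141, -0.001, 1.878]
force: [0.2, -0.8, -1.6]
width: 20.5
gripper_force: 58.7
rows cm/deg [-0.21  0.06 -0.12] 0.0 yaw 107.6 pos [542.1 -55.9  92.8] F [ 0.2 -0.8 -1.6] w 20.5 t 4.6333
```

View pics/c5.png

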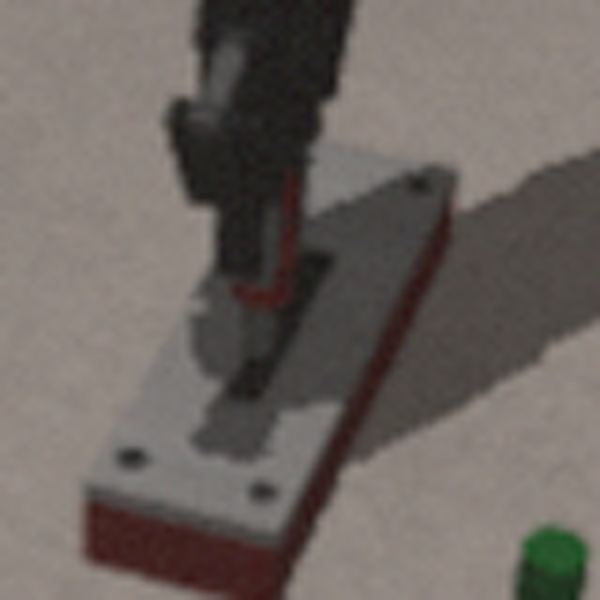

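Run:
```python
from h import *
c=lambda x,y:((x+.5)/7.5-.5+320,(y+.5)/7.5-.5+130)
n=np.array([-.302,.953]);a=np.array([.953,.302])
def sh(l,X): print(l,X.round(1),"n",(X[:2]@n).round(1),"a",(X[:2]@a).round(1))
p=sensors.read_state()["eef_pos"];sh("tcp",p)
sh("tip",ray("scene",c(259,357),p[2]-42.6))
sh("slot near",ray("scene",c(246,398),38));sh("slot far",ray("scene",c(321,255),38))
sh("cornR",ray("scene",c(276,545),38));sh("cornL",ray("scene",c(87,490),38));sh("cornFarR",ray("scene",c(457,172),38))
print((proj("scene",[p-[0,0,42.6]])-[320,130])*7.5)
```

```text
tcp [542.4 -56.2  93. ] n -217.4 a 499.9
tip [542.8 -52.1  50.4] n -213.5 a 501.5
slot near [551.5 -50.4  38. ] n -214.6 a 510.4
slot far [467.2 -79.3  38. ] n -216.6 a 421.3
cornR [605.5   3.3  38. ] n -179.8 a 578.0
cornL [625.3 -62.5  38. ] n -248.4 a 577.0
cornFarR [389.9 -70.1  38. ] n -184.6 a 350.4
[[247.11537736 348.38372055]]
```

In the crop the tip is at about (259,357) and the slot's near end at (246,398). In this camera the tip lies ~1.2 mm off the slot's centre line and ~9 mm inside its end. I'll correct that and go down in stages, watching the force.

```bash
python3 -m inch '[[[-0.12,-0.3,0.3,0],[-0.12,-0.3,0.6,0],[-0.12,-0.3,0.9,0],[-0.12,-0.3,1.2,0],[-0.12,-0.3,1.4,0],[-0.12,-0.3,1.4,0],[-0.12,-0.3,1.4,0]]]'; python3 -m inch '[[[0,0,0,0],[0,0,0,0]]]'
```

```text
clock: 5.27
eef_pos: [540.0, -59.3, 79.1]
tool_rot: [-3.141, -0.0, 1.876]
force: [-1.0, -0.4, -0.7]
width: 20.9
gripper_force: 58.7
clock: 5.43
eef_pos: [540.2, -59.4, 79.4]
tool_rot: [3.141, 0.0, 1.876]
force: [-0.4, -0.0, -0.3]
width: 20.6
gripper_force: 58.7
```

```bash
python3 -m inch '[[[0,0,0.1,0],[0,0,0.2,0],[0,0,0.2,0],[0,0,0.2,0]]]'; python3 -m inch '[[[0,0,0.1,0],[0,0,0.2,0],[0,0,0.2,0],[0,0,0.2,0]]]'
```

```text
clock: 5.77
eef_pos: [540.0, -59.3, 77.2]
tool_rot: [-3.141, -0.0, 1.876]
force: [0.2, 0.1, -1.0]
width: 20.9
gripper_force: 58.7
clock: 6.1
eef_pos: [540.0, -59.3, 75.2]
tool_rot: [-3.141, -0.0, 1.876]
force: [0.3, 0.2, -1.1]
width: 20.5
gripper_force: 58.7
```

```bash
python3 -m inch '[[[0,0,0.1,0],[0,0,0.15,0],[0,0,0.15,0],[0,0,0.15,0]]]'; python3 -m inch '[[[0,0,0.05,0],[0,0,0.05,0],[0,0,0.05,0]]]'; python3 -m inch '[[[0,0,0.05,0],[0,0,0.05,0],[0,0,0.05,0]]]'
```

```text
clock: 6.43
eef_pos: [540.1, -59.3, 73.8]
tool_rot: [-3.142, -0.0, 1.876]
force: [-0.6, -1.1, -0.6]
width: 20.2
gripper_force: 58.7
clock: 6.68
eef_pos: [540.0, -59.4, 73.3]
tool_rot: [-3.141, -0.0, 1.876]
force: [-0.5, -0.3, -1.7]
width: 20.1
gripper_force: 58.7
clock: 6.93
eef_pos: [540.0, -59.4, 72.8]
tool_rot: [-3.141, -0.0, 1.876]
force: [-0.1, -0.2, -0.2]
width: 20.5
gripper_force: 58.7
```

```bash
for i in 1; do python3 -m inch '[[[0,0,0.03,0],[0,0,0.03,0],[0,0,0.03,0]]]'; python3 -m inch '[[[0,0,0.03,0],[0,0,0.03,0],[0,0,0.03,0]]]';  done
```

```text
clock: 7.18
eef_pos: [540.1, -59.3, 72.6]
tool_rot: [3.142, -0.0, 1.876]
force: [-1.6, -0.5, 1.7]
width: 20.3
gripper_force: 58.7
clock: 7.43
eef_pos: [540.1, -59.4, 72.5]
tool_rot: [3.141, 0.0, 1.876]
force: [-0.5, 1.0, 4.8]
width: 20.3
gripper_force: 59.0
```

Contact, about 5 N. I'll hold, then slide along −tool y.

```bash
python3 -m inch '[[[0,0,0,0],[0,0,0,0],[0,0,0,0]]]'; python3 -m inch '[[[0,-0.1,0,0],[0,-0.2,0,0],[0,-0.3,0,0],[0,-0.4,0,0],[0,-0.5,0,0],[0,-0.6,0,0],[0,-0.6,0,0],[0,-0.6,0,0]]]'
```

```text
clock: 7.68
eef_pos: [540.1, -59.4, 72.5]
tool_rot: [3.141, 0.0, 1.876]
force: [-0.6, -0.0, 7.3]
width: 20.2
gripper_force: 59.0
clock: 8.35
eef_pos: [535.1, -61.2, 72.5]
tool_rot: [3.14, 0.001, 1.876]
force: [2.8, 1.0, 4.9]
width: 20.6
gripper_force: 58.9
```

```bash
python3 -m inch '[[[0,-0.1,0,0],[0,-0.2,0,0],[0,-0.3,0,0],[0,-0.3,0,0]]]' | grep -E "pos|force: \["; python3 -m inch '[[[0,-0.1,0,0],[0,-0.2,0,0],[0,-0.3,0,0],[0,-0.3,0,0]]]'| grep -E "pos|force: \["; python3 -m inch '[[[0,-0.1,0,0],[0,-0.2,0,0],[0,-0.3,0,0],[0,-0.3,0,0]]]'| grep -E "pos|force: \["
```

```text
eef_pos: [532.3, -62.1, 72.5]
force: [3.0, 1.3, 4.9]
eef_pos: [529.4, -63.1, 72.5]
force: [4.0, 0.5, 5.5]
eef_pos: [526.5, -63.9, 72.5]
force: [3.4, 1.3, 5.1]
```

```bash
python3 -m inch '[[[0,-0.1,0,0],[0,-0.2,0,0],[0,-0.3,0,0],[0,-0.3,0,0]]]' | grep -E "pos|force: \["; python3 -m inch '[[[0,-0.1,0,0],[0,-0.2,0,0],[0,-0.3,0,0],[0,-0.3,0,0]]]'| grep -E "pos|force: \["; python3 -m inch '[[[0,-0.1,0,0],[0,-0.2,0,0],[0,-0.3,0,0],[0,-0.3,0,0]]]'| grep -E "pos|force: \["; python3 -m inch '[[[0,-0.1,0,0],[0,-0.2,0,0],[0,-0.3,0,0],[0,-0.3,0,0]]]'| grep -E "pos|force: \["
```

```text
eef_pos: [523.7, -64.8, 72.5]
force: [2.3, 1.1, 4.8]
eef_pos: [520.8, -65.8, 72.5]
force: [3.2, 0.2, 5.4]
eef_pos: [518.0, -66.6, 72.5]
force: [3.2, 0.3, 5.8]
eef_pos: [515.1, -67.5, 72.5]
force: [5.0, 0.6, 5.7]
```

```bash
python3 -m inch '[[[0,-0.1,0,0],[0,-0.2,0,0],[0,-0.3,0,0],[0,-0.3,0,0]]]' | grep -E "pos|force: \["; python3 -m inch '[[[0,-0.1,0,0],[0,-0.2,0,0],[0,-0.3,0,0],[0,-0.3,0,0]]]'| grep -E "pos|force: \["; python3 -m inch '[[[0,-0.1,0,0],[0,-0.2,0,0],[0,-0.3,0,0],[0,-0.3,0,0]]]'| grep -E "pos|force: \["
```

```text
eef_pos: [512.2, -68.5, 72.5]
force: [3.3, 1.8, 5.0]
eef_pos: [509.4, -69.4, 72.5]
force: [3.4, 1.8, 5.0]
eef_pos: [506.6, -70.3, 72.5]
force: [3.7, 0.8, 6.4]
```

```bash
python3 -m inch '[[[0,-0.1,0,0],[0,-0.2,0,0],[0,-0.3,0,0],[0,-0.3,0,0]]]' | grep -E "pos|force: \["; python3 -m inch '[[[0,-0.1,0,0],[0,-0.2,0,0],[0,-0.3,0,0],[0,-0.3,0,0]]]'| grep -E "pos|force: \["; python3 -m inch '[[[0,-0.1,0,0],[0,-0.2,0,0],[0,-0.3,0,0],[0,-0.3,0,0]]]'| grep -E "pos|force: \["
```

```text
eef_pos: [503.7, -71.2, 72.5]
force: [3.7, 1.1, 5.9]
eef_pos: [500.8, -72.1, 72.5]
force: [2.6, 1.3, 5.1]
eef_pos: [498.0, -73.0, 72.5]
force: [3.0, 1.4, 4.8]
```

```bash
python3 -m inch '[[[0,-0.1,0,0],[0,-0.2,0,0],[0,-0.2,0,0]]]' | grep -E "pos|force: \["; python3 -m inch '[[[0,-0.1,0,0],[0,-0.2,0,0],[0,-0.2,0,0]]]' | grep -E "pos|force: \["
```

```text
eef_pos: [496.1, -73.6, 72.5]
force: [3.2, 1.2, 5.0]
eef_pos: [494.2, -74.2, 72.5]
force: [3.5, 1.3, 5.9]
```

```bash
python3 -m inch '[[[0,-0.1,0,0],[0,-0.2,0,0],[0,-0.2,0,0]]]' | grep -E "pos|force: \["; python3 -m inch '[[[0,-0.1,0,0],[0,-0.2,0,0],[0,-0.2,0,0]]]' | grep -E "pos|force: \["; python3 -m inch '[[[0,-0.1,0,0],[0,-0.2,0,0],[0,-0.2,0,0]]]' | grep -E "pos|force: \["
```

```text
eef_pos: [492.2, -74.8, 72.5]
force: [2.7, 1.1, 5.9]
eef_pos: [490.1, -75.4, 72.4]
force: [2.8, 0.6, 5.7]
eef_pos: [485.5, -76.0, 71.6]
force: [-1.1, 0.1, -1.0]
```

```bash
python3 -m inch '[[[0,-0.1,0,0],[0,-0.2,0,0],[0,-0.2,0,0]]]' | grep -E "pos|force: \["; python3 -m inch '[[[0,-0.1,0,0],[0,-0.2,0,0],[0,-0.2,0,0]]]' | grep -E "pos|force: \["
```

```text
eef_pos: [483.8, -76.6, 71.6]
force: [-1.1, -0.4, -1.3]
eef_pos: [483.1, -77.1, 72.0]
force: [-1.3, 0.5, -1.3]
```

The hole was found: Fz fell at x≈488, so its centre is near x≈485.5. I'll back up 2 mm and go down carefully.

```bash
python3 -m inch '[[[0,0.1,0,0],[0,0.2,0,0],[0,0.2,0,0]]]' | grep -E "pos|force: \["; python3 -m inch '[[[0,0,0.05,0],[0,0,0.1,0],[0,0,0.1,0]]]' | grep -E "pos|force: \["; python3 -m inch '[[[0,0,0.05,0],[0,0,0.1,0],[0,0,0.1,0]]]' | grep -E "pos|force: \["
```

```text
eef_pos: [486.1, -76.3, 72.2]
force: [0.3, -0.4, -1.4]
eef_pos: [485.6, -76.4, 71.1]
force: [-1.2, 0.1, -0.5]
eef_pos: [485.6, -76.5, 70.1]
force: [-1.2, 0.3, -1.0]
```

```bash
python3 -m inch '[[[0,0,0.05,0],[0,0,0.1,0],[0,0,0.1,0]]]' | grep -E "pos|force: \["; python3 -m inch '[[[0,0,0.05,0],[0,0,0.1,0],[0,0,0.1,0]]]' | grep -E "pos|force: \["
```

```text
eef_pos: [485.5, -76.7, 69.2]
force: [-0.8, -0.7, 0.6]
eef_pos: [485.2, -76.9, 68.0]
force: [-1.3, -2.0, -0.8]
```

```bash
python3 -m inch '[[[-0.05,-0.02,0,0],[-0.05,-0.02,0.05,0],[-0.05,-0.02,0.1,0],[-0.05,-0.02,0.1,0]]]' | grep -E "pos|force: \["; python3 -m inch '[[[0,0,0.05,0],[0,0,0.1,0],[0,0,0.1,0]]]' | grep -E "pos|force: \["
```

```text
eef_pos: [485.2, -77.1, 67.0]
force: [-1.4, -1.6, -0.6]
eef_pos: [485.2, -77.1, 66.0]
force: [-3.6, -3.0, -0.2]
```

```bash
python3 -m inch '[[[-0.04,-0.04,0,0],[-0.04,-0.04,0.05,0],[-0.04,-0.04,0.1,0],[-0.04,-0.04,0.1,0]]]' | grep -E "pos|force: \["; python3 -m inch '[[[0,0,0.1,0],[0,0,0.2,0],[0,0,0.2,0]]]' | grep -E "pos|force: \["
```

```text
eef_pos: [485.3, -77.4, 65.1]
force: [-2.1, -1.5, -0.2]
eef_pos: [485.3, -77.4, 63.0]
force: [-3.3, -0.9, -0.3]
```

Tip ~9.5 mm into the hole with small forces; continuing.

```bash
python3 -m inch '[[[0,-0.03,0.1,0],[0,-0.03,0.2,0],[0,-0.03,0.3,0],[0,-0.03,0.3,0]]]' | grep -E "pos|force: \["; python3 -m inch '[[[0,0,0.1,0],[0,0,0.2,0],[0,0,0.3,0],[0,0,0.3,0]]]' | grep -E "pos|force: \["
```

```text
eef_pos: [485.2, -77.5, 60.0]
force: [-1.4, -0.9, -0.2]
eef_pos: [485.2, -77.5, 57.0]
force: [-1.5, -0.4, -0.6]
```

```bash
python3 -m inch '[[[0,0,0.1,0],[0,0,0.2,0],[0,0,0.2,0],[0,0,0.2,0]]]' | grep -E "pos|force: \["; python3 -m inch '[[[0,0,0.05,0],[0,0,0.1,0],[0,0,0.1,0],[0,0,0.1,0]]]' | grep -E "pos|force: \["
```

```text
eef_pos: [485.2, -77.6, 55.1]
force: [-1.7, -0.7, -1.5]
eef_pos: [485.2, -77.6, 54.2]
force: [-2.2, -1.2, -1.1]
```

```bash
python3 -m inch '[[[0,0,0.05,0],[0,0,0.1,0],[0,0,0.13,0],[0,0,0.13,0]]]' | grep -E "pos|force: \["; python3 -m inch '[[[0,0,0.03,0],[0,0,0.03,0],[0,0,0.03,0]]]' | grep -E "pos|force: \[";python3 -m inch '[[[0,0,0.03,0],[0,0,0.03,0],[0,0,0.03,0]]]' | grep -E "pos|force: \["
```

```text
eef_pos: [485.2, -77.6, 52.8]
force: [-2.0, -0.7, 0.0]
eef_pos: [485.2, -77.6, 52.6]
force: [-2.0, -0.8, 0.8]
eef_pos: [485.2, -77.6, 52.6]
force: [-2.9, -0.8, 5.8]
```

The head is seated at z 52.6, exactly 20 mm below first contact. I'm letting go and rising.

```bash
python3 -m inch '[[[0,0,-0.03,0],[0,0,-0.03,0],[0,0,-0.03,0],[0,0,-0.03,0],[0,0,-0.03,0],[0,0,-0.03,0]]]' 5; python3 -m inch '[[[0,0,-1,0],[0,0,-2,0],[0,0,-4,0],[0,0,-6,0],[0,0,-8,0],[0,0,-10,0],[0,0,-12,0],[0,0,-12,0]]]'|grep pos
python3 -m inch '[[[3,0,0,0],[6,0,0,0],[10,0,0,0],[14,0,0,0],[18,0,0,0],[20,0,0,0],[20,0,0,0],[20,0,0,0]]]'
python3 - <<'E'
from h import *
im=[cv2.resize(i,(390,520),interpolation=cv2.INTER_CUBIC) for i in(get_image("scene")[130:230,325:400],get_image("top")[190:290,285:360])]
cv2.imwrite("pics/c6.png",np.hstack(im))
E
```

```text
clock: 19.52
eef_pos: [485.3, -77.6, 52.5]
tool_rot: [3.141, 0.0, 1.876]
force: [0.2, -0.5, -0.3]
width: 50.3
gripper_force: 0.0
eef_pos: [487.6, -78.1, 177.0]
clock: 20.85
eef_pos: [424.6, 114.2, 172.9]
tool_rot: [3.141, -0.0, 1.879]
force: [0.7, -1.5, -0.2]
width: 50.2
gripper_force: 0.0
```

View pics/c6.png

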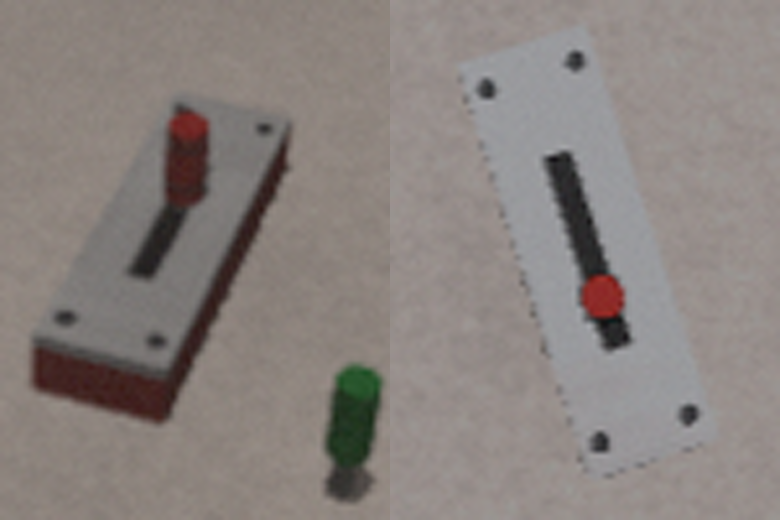

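The red pin stands upright in the slot with its head on the plate, at (187,160) in the scene half and (603,297) in the top half. It is released and the gripper is clear.

```bash
python3 -c "
from cell import order
print(order.finish_job())"
```

```text
the job is handed in; nothing more can be done
None
```

The red-headed pin is fully home in the blind hole, head flat on the fixture and released. The pressing force measured at the wrist peaked at about 7 N, and I handed the job in at about 21 s without receiving a verdict.

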